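# Make up two sieving kits in their trays

### The arm

A 6-joint arm with a two-finger parallel gripper is mounted at the origin on the work surface. World frame = base frame: x ahead of the robot, y to its left, z up, the work surface at z = 0. Lengths are in m, angles in rad, forces in N, time in s.
With the tool pointing down it reaches from about 0.35 to 0.95 m from the base axis. Payload 17.4 kg.
Tool frame: the origin (TCP) lies midway between the tips of the shut fingers; the grasp point (between the pads) lies 19 mm behind it; z points along the fingers, y is the direction in which the jaws open and shut (so a half turn about z gives the same grasp; the last joint's range is limited). The gripper opens to 93 mm and grips with 3 to 60 N. Pads are 15 mm wide; open, the fingers measure 128 mm over their backs; the gripper's body (75 mm by 188 mm) begins 65 mm behind the grasp point.
Start: joints at [-1.29, 0.116, 1.442, -0, 1.584, -0.038], TCP at [0.212, -0.641, 0.219] pointing down, gripper open.
Joint ranges: [-2.83, 2.83], [-0.83, 2.19], [0.07, 2.5], [-1.14, 4.28], [0.01, 3], [-2.97, 2.97]. Speed limits (rad/s): [1.89, 1.89, 2.22, 3.14, 3.14, 3.14].

### API

Orientations are given as a rotation vector (axis times angle).
In Python, from rig import arm, vision, job gives the robot as it stands.
- The arm moves only by the tool move_arm, never from a script. Its argument "rows" is a list of rows, each an object of numbers: "hand": the closure, from -1 (fully open) to 1 (shut), so that 0 is half open; "dx", "dy", "dz": the shift along the world's x, y, z in cm; "rx", "ry", "rz": the turn, a rotation vector about the world's x, y, z in rad. In form: [{"hand": .., "dx": .., "dy": .., "dz": .., "rx": .., "ry": .., "rz": ..}, ...]. A call has exactly 10 rows; each row shifts and turns the commanded pose from where the row before left it; what a row does not reach is not made up. A row lasts 1/10 s, in which the tool goes at most 50 mm and 8.59 degrees, less where a joint would pass 70% of its speed; a pose out of reach is approached as far as the arm can. A call with a gripper value outside its range is refused whole. The fingers move at their own pace and stop on an object; the grip force is fixed at half the most. Time passes only in rows, so rows that do not move let the fingers close, or fill a call up. It gives the time, the measured TCP pose, the force and the opening at its end, in the units of the state.
- arm.get_obs(): the state, without advancing time (a new reading comes with each control period).
- vision.snapshot(name): name is "scene" or "top" or "wrist"; returns a dict with "frame" (400x640x3 uint8, red, green, blue), "intrinsics" (3x3 intrinsics, pixels), "eye" and "attitude" of the camera in the world. Camera axes: x right, y down, z forward; pixel columns grow to the right and rows downward; lengths in m; the calibration is good to about 2 mm. The wrist camera is an equidistant fisheye: a pixel r from the principal point sees the ray r / f radians off the axis. A picture is of the moment at which its call begins. There is no depth.
- job.close_job(): hands the job in, once; it reports no verdict.
The state is a dict: "t": time; "q": joint angles; "qvel": joint speeds; "tau": joint torques, N m; "eef_pos": TCP position; "ee_rot": TCP orientation; "force": force on the tool from outside, world axes, zero at the start; "moment": the same for the moment, N m; "grip_width": opening from 0.0 (shut) to 1.0 (fully open).
Only numpy, scipy, OpenCV 4.12 (cv2) and the standard library are available. Lean on these libraries where they do the work, as an engineer would, in place of code of your own. Each camera call takes 0.05 s, during which the arm holds its last target.

### The job

Make up the two sieving kits from the stock standing on the bench. Blue tray: the steel sieve in the wide bay, the white-capped jar in the middle bay and the brass weight in the small end bay; yellow tray: the brass sieve in the wide bay and the red-capped jar in the bay beside it. Stand everything upright and flat on the floor of its bay without tipping any jar over, let go, and leave the green-capped jar and the steel weight where they are.

Things in the scene. Friction and masses are not known exactly. Their poses are not given: they have to be found in the camera images.
- blue_tray: Blue kit tray, fixed, 86 (x) by 204 mm (y), turned up to 0.3 rad. Origin: centre of the underside; y along the row of bays, z up. Floor 4 mm thick; rim and partitions 4 mm thick, tops 14 mm above the bench. Bays from the -y end, each 78 mm in x, centred at x = 0: wide 76 mm in y, centre y = -60 mm; middle 60 mm, centre y = +12; small 52 mm, centre y = +72.
- yellow_tray: Yellow kit tray, fixed, 86 (x) by 148 mm (y), turned up to 0.3 rad. Origin: centre of the underside; y along the row of bays, z up. Floor 4 mm thick; rim and partitions 4 mm thick, tops 14 mm above the bench. Bays from the -y end, each 78 mm in x, centred at x = 0: wide 76 mm in y, centre y = -32 mm; narrower 60 mm, centre y = +40.
- steel_sieve: Small round test sieve, a ring 56 mm across and 28 mm high with a silver steel frame and a fine, close mesh; frame wall 3 mm, mesh 12 mm above the underside, about 120 g. Origin: centre of the underside; z up. Belongs in the blue tray, wide bay.
- brass_sieve: Small round test sieve, a ring 56 mm across and 28 mm high with a golden brass frame and a coarse, open mesh of few wires; frame wall 3 mm, mesh 12 mm above the underside, about 120 g. Origin: centre of the underside; z up. Belongs in the yellow tray, wide bay.
- white_jar: Amber glass sample jar with a white screw cap. Body 42 mm across and 44 mm high, the cap 40 mm across on top of it, 63 mm high in all, about 110 g. Origin: centre of the underside; z up. It stands upright in the stock. Belongs in the blue tray, middle bay.
- red_jar: Amber glass sample jar with a red screw cap. Body 42 mm across and 44 mm high, the cap 40 mm across on top of it, 63 mm high in all, about 110 g. Origin: centre of the underside; z up. It stands upright in the stock. Belongs in the yellow tray, narrower bay.
- green_jar: Amber glass sample jar with a green screw cap. Body 42 mm across and 44 mm high, the cap 40 mm across on top of it, 63 mm high in all, about 110 g. Origin: centre of the underside; z up. It stands upright in the stock. Not needed: it stays where it is.
- brass_weight: Golden brass check weight: a round body 34 mm across and 30 mm high, with a narrow neck and a knob 20 mm across on top, 48 mm high in all, about 220 g. Origin: centre of the underside; z up. Belongs in the blue tray, small end bay.
- steel_weight: Silver steel check weight: a round body 34 mm across and 30 mm high, with a narrow neck and a knob 20 mm across on top, 48 mm high in all, about 220 g. Origin: centre of the underside; z up. Not needed: it stays where it is.
There are look-alikes about, which are no part of the job. What is shaped like the red_jar but purple or turquoise is not meant.

How it is judged:
At the end, for the whole second after the job is handed in: Each of the five things is released and at rest in its own bay: within 14 mm of its centre (jars 21 mm in tray x, 12 mm in y; weight 24 and 12 mm), underside within 4 mm of the floor, tilt under 0.12 rad. Green-capped jar and steel weight stand within 20 mm of their starts (x of steel_sieve in the frame of blue_tray between -0.014 and 0.014 m and y of steel_sieve in the frame of blue_tray between -0.074 and -0.046 m and z of steel_sieve in the frame of blue_tray between 0 and 0.008 m and angle between each of steel_sieve, white_jar, brass_weight, brass_sieve, red_jar, green_jar, steel_weight's own z axis and vertical below 0.12 rad and linear speed of each of steel_sieve, white_jar, brass_weight, brass_sieve, red_jar below 0.02 m/s and angular speed of each of steel_sieve, white_jar, brass_weight, brass_sieve, red_jar below 0.3 rad/s and x of white_jar in the frame of blue_tray between -0.021 and 0.021 m and y of white_jar in the frame of blue_tray between 0 and 0.024 m and z of white_jar in the frame of blue_tray between 0 and 0.008 m and x of brass_weight in the frame of blue_tray between -0.024 and 0.024 m and y of brass_weight in the frame of blue_tray between 0.06 and 0.084 m and z of brass_weight in the frame of blue_tray between 0 and 0.008 m and x of brass_sieve in the frame of yellow_tray between -0.014 and 0.014 m and y of brass_sieve in the frame of yellow_tray between -0.046 and -0.018 m and z of brass_sieve in the frame of yellow_tray between 0 and 0.008 m and x of red_jar in the frame of yellow_tray between -0.021 and 0.021 m and y of red_jar in the frame of yellow_tray between 0.028 and 0.052 m and z of red_jar in the frame of yellow_tray between 0 and 0.008 m and distance of each of green_jar, steel_weight from where it was at the start of the episode below 0.02 m); the robot touches nothing.
It fails at once if a jar is tipped over (more than 1 rad) (angle between any of white_jar, red_jar, green_jar's own z axis and vertical above 1 rad).
It fails at once if the green-capped jar or the steel weight is moved by more than 20 mm (distance of any of green_jar, steel_weight from where it was at the start of the episode above 0.02 m).
It also fails if it takes over 122 s, if anything falls off the work surface, if the arm or the gripper's body presses on something with over 40 N, if the wrist force passes 120 N, or if a joint passes its speed limit or range.

## Working session

There is one attempt and no reset: what is moved stays moved. The work goes in short steps, Python scripts to look and compute and a tool call to move; the robot and the scene stay as the last step left them, time stands still between calls to the robot, and variables do not carry over. Pictures are saved under pics/ and viewed, and the job is handed in when it is done.

Besides the shell and the picture viewer there is one more tool, called after "Emit:" by a JSON object that holds its "op" and its "data", one argument or row to a line. move_arm: Moves the arm, as the interface text tells. Its arguments: {"type":"object","properties":{"rows":{"type":"array"}},"required":["rows"]}

```bash
mkdir -p pics; ls
python3 - <<'E'
from rig import arm,vision,job
import cv2,numpy as np
np.set_printoptions(precision=4,suppress=True)
for n in ["scene","top","wrist"]:
    s=vision.snapshot(n); cv2.imwrite(f"pics/{n}0.png",s["frame"][:,:,::-1]); print(n,s["intrinsics"],s["eye"],s["attitude"])
print(arm.get_obs())
E
```

```text
pics
scene [[492.5569   0.     313.0572]
 [  0.     492.5569 202.619 ]
 [  0.       0.       1.    ]] [1.1304 0.1076 0.8732] [-1.7192 -1.9824  0.6957]
top [[442.4061   0.     321.3045]
 [  0.     442.4061 201.0466]
 [  0.       0.       1.    ]] [ 0.4348 -0.0193  0.9933] [-2.1913  2.1634 -0.0267]
wrist [[309.7069   0.     320.5192]
 [  0.     309.7069 200.6417]
 [  0.       0.       1.    ]] [ 0.2776 -0.6186  0.3853] [ 2.3711 -1.7121 -0.225 ]
{'t': 0.15, 'q': array([-1.2898,  0.1164,  1.4421,  0.    ,  1.584 , -0.0378]), 'qvel': array([ 0.0003, -0.0007, -0.0013, -0.0009, -0.0022, -0.0009]), 'tau': array([  0.0015, -72.1763, -62.2949,   0.078 ,   0.0226,  -0.0001]), 'eef_pos': array([ 0.2115, -0.6409,  0.2181]), 'ee_rot': array([-3.1009, -0.4985,  0.0001]), 'force': array([ 0.2336, -0.4451,  0.6151]), 'moment': array([-0.0213,  0.0649,  0.0013]), 'grip_width': 0.9991252249072486}
```

View pics/top0.png

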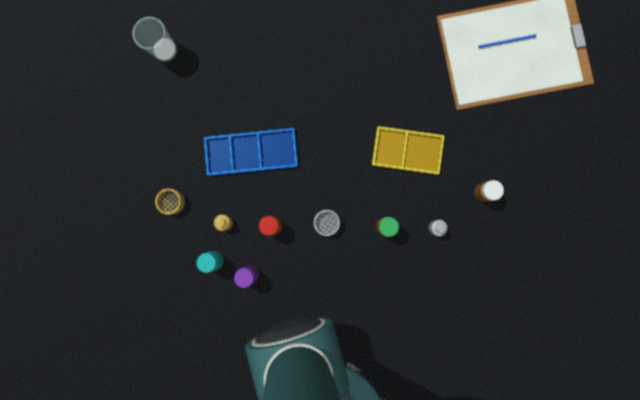

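View pics/scene0.png

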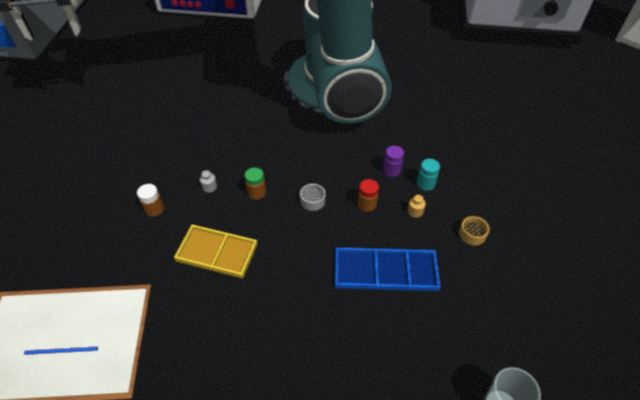

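View pics/wrist0.png

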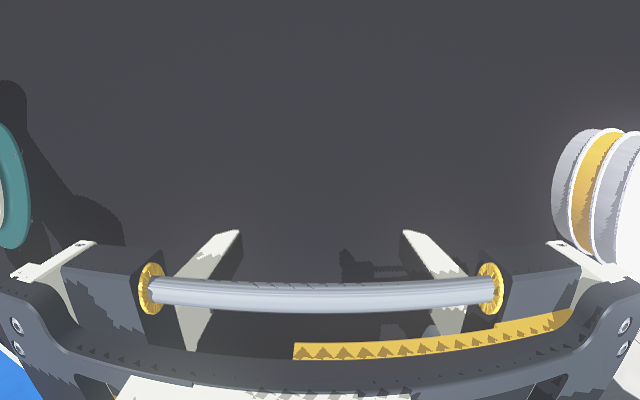

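```bash
cat > h.py <<'E'
import cv2,numpy as np
from scipy.spatial.transform import Rotation as R
np.set_printoptions(precision=4,suppress=True)
def ray(s,uv,fish=False):
    K=s["intrinsics"];x=(uv[0]-K[0,2])/K[0,0];y=(uv[1]-K[1,2])/K[1,1]
    if fish:
        r=np.hypot(x,y);d=np.array([np.sin(r)*x/r,np.sin(r)*y/r,np.cos(r)]) if r>1e-9 else np.array([0,0,1.])
    else: d=np.array([x,y,1.])
    return R.from_rotvec(s["attitude"]).as_matrix()@d
def plane(s,uv,z,fish=False):
    d=ray(s,uv,fish);e=np.array(s["eye"]);return e+d*(z-e[2])/d[2]
def proj(s,P):
    c=R.from_rotvec(s["attitude"]).as_matrix().T@(np.array(P)-s["eye"]);K=s["intrinsics"]
    return K[0,0]*c[0]/c[2]+K[0,2],K[1,1]*c[1]/c[2]+K[1,2]
def tri(s1,u1,s2,u2):
    A=np.zeros((3,3));b=np.zeros(3)
    for s,u in((s1,u1),(s2,u2)):
        d=ray(s,u);d/=np.linalg.norm(d);M=np.eye(3)-np.outer(d,d);A+=M;b+=M@s["eye"]
    return np.linalg.solve(A,b)
RNG=dict(red=[(0,150,90),(6,255,255)],green=[(50,120,70),(80,255,255)],blue=[(100,150,60),(125,255,255)],yellow=[(17,120,60),(32,255,255)],gold=[(12,90,60),(30,255,255)],grey=[(0,0,90),(179,60,255)])
def blobs(s,c,amin=40):
    h=cv2.cvtColor(s["frame"],cv2.COLOR_RGB2HSV);m=cv2.inRange(h,*map(np.array,RNG[c]))
    n,l,st,ce=cv2.connectedComponentsWithStats(m)
    return [(st[i].tolist(),ce[i],(l==i).astype(np.uint8)) for i in range(1,n) if st[i][4]>=amin]
E
python3 - <<'E'
from rig import vision
from h import *
import pickle
S={n:vision.snapshot(n) for n in("top","scene")};pickle.dump(S,open("s0.pkl","wb"))
for n in S:
  for c in RNG:
    for st,ce,m in blobs(S[n],c):
      print(n,c,st,ce,plane(S[n],ce,.03)[:2])
  for c in("blue","yellow"):
    b=max(blobs(S[n],c),key=lambda b:b[0][4]);cn=max(cv2.findContours(b[2],0,2)[0],key=cv2.contourArea)
    q=cv2.approxPolyDP(cn,12,True)[:,0] ; print(n,c,q.tolist())
    P=np.array([plane(S[n],u,.013)[:2] for u in q.astype(float)]);print(P, [np.linalg.norm(P[i]-P[i-1]) for i in range(len(P))],P.mean(0))
    P=np.array([plane(S[n],u,.012)[:2] for u in cn[:,0].astype(float)]).astype(np.float32);print("rect",cv2.minAreaRect(P*1000))
for nm in ("top","scene"):
  big=cv2.resize(S[nm]["frame"][100:320,100:560] if nm=="top" else S[nm]["frame"][120:320,80:540],None,fx=1.73,fy=1.73,interpolation=cv2.INTER_CUBIC);cv2.imwrite(f"pics/{nm}z.png",big[:,:,::-1])
E
```

```text
top red [259, 216, 20, 20, 314] [268.242  225.3631] [0.4343 0.1268]
top green [379, 217, 20, 20, 319] [388.8652 226.5705] [ 0.4352 -0.1355]
top blue [480, 35, 55, 12, 76] [507.2237  40.7632] [ 0.8465 -0.3924]
top blue [203, 127, 95, 49, 3761] [250.2688 151.3103] [0.5969 0.17  ]
top yellow [371, 126, 74, 49, 2862] [407.7858 149.8148] [ 0.6031 -0.1757]
top yellow [155, 188, 29, 27, 338] [168.6657 201.0917] [0.4847 0.3484]
top yellow [214, 214, 18, 17, 250] [222.292 222.16 ] [0.4399 0.228 ]
top gold [436, 0, 159, 111, 1617] [512.9091  62.9406] [ 0.7968 -0.4042]
top gold [566, 0, 15, 25, 242] [572.7149  11.4132] [ 0.9124 -0.535 ]
top gold [371, 125, 74, 50, 2877] [407.6962 149.7393] [ 0.6032 -0.1755]
top gold [474, 182, 15, 19, 118] [479.322 191.839] [ 0.5128 -0.3296]
top gold [154, 188, 31, 27, 490] [168.1939 201.5694] [0.4836 0.3495]
top gold [213, 214, 19, 18, 267] [222.0037 222.2584] [0.4397 0.2287]
top grey [441, 0, 145, 105, 11198] [512.571   49.8819] [ 0.8261 -0.4038]
top grey [132, 17, 44, 44, 922] [155.4751  39.4479] [0.8493 0.3907]
top grey [482, 180, 22, 21, 375] [492.5707 189
[... 3427 characters left out ...]
[0.6634 0.0803]
 [0.6352 0.2794]
 [0.5455 0.2684]] [np.float64(0.2044812689851271), np.float64(0.09297184093595989), np.float64(0.2010837158832913), np.float64(0.09034714489792912)] [0.6039 0.1734]
rect ((603.9149780273438, 173.08920288085938), (97.68842315673828, 209.5238037109375), 6.100759983062744)
scene yellow [[191, 224], [174, 259], [243, 277], [257, 240]]
[[ 0.5537 -0.249 ]
 [ 0.644  -0.2574]
 [ 0.6652 -0.1077]
 [ 0.5745 -0.0991]] [np.float64(0.15141998604381357), np.float64(0.09063490725968719), np.float64(0.15116333058124062), np.float64(0.09104129352603335)] [ 0.6093 -0.1783]
rect ((609.2940063476562, -179.27703857421875), (157.5809783935547, 97.43408966064453), 82.32772064208984)
```

View pics/topz.png

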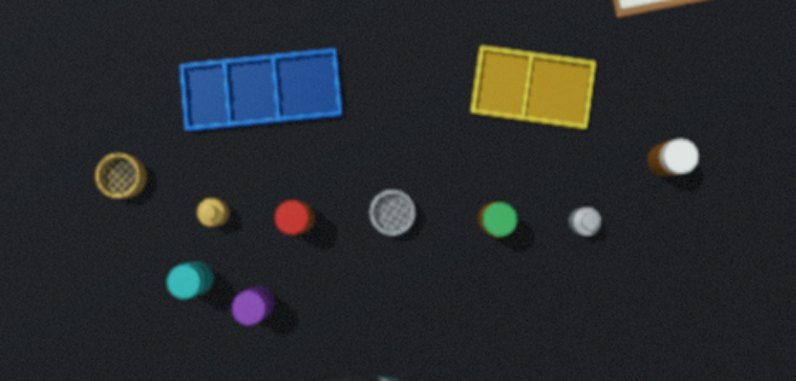

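View pics/scenez.png

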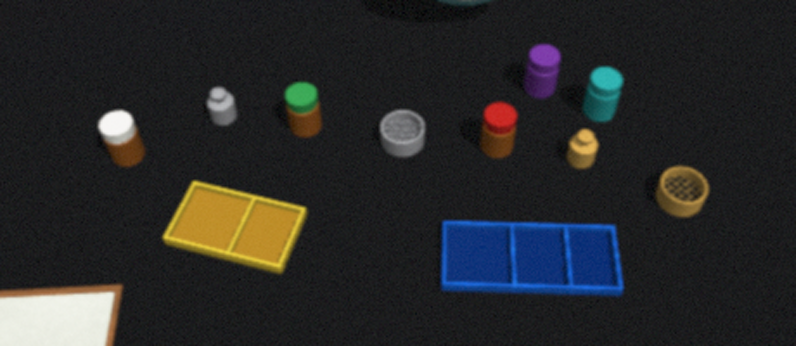

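Run:
```python
from h import *
import pickle
S=pickle.load(open("s0.pkl","rb"));t,s=S["top"],S["scene"]
for n,a,b,z in [("red",(268.24,225.36),(369.03,187.4),.058),("green",(388.87,226.57),(253.88,175.33),.058),("white",(492.57,189.84),(147.13,192.5),.058),("steelw",(438.06,227.31),(207.85,180.43),.025),("brassw",(222.2,222.2),(416.6,205.8),.025),("steels",(326.48,222.46),(312.65,195.77),.02),("brasss",(169.0,201.3),(474,230),.02)]:
    print(n,tri(t,a,s,b),"top",plane(t,a,z)[:2],"scene",plane(s,b,z)[:2])
def T(c,yaw,p): return np.array(c)+R.from_euler('z',yaw).as_matrix()[:2,:2]@np.array(p)
for n,c,y,l in [("blue",(.601,.1738),.107,[-.06,.012,.072]),("yellow",(.6075,-.1785),-.13,[-.032,.04])]:
    for v in l: print(n,v,T(c,y,(0,v)))
# check partition pixels
for v in (-.02,.044): print(proj(t,[*T((.601,.1738),.107,(0,v)),.014]))
print(proj(t,[*T((.6075,-.1785),-.13,(0,.008)),.014]))
```

```text
red [0.4343 0.1226 0.0559] top [0.4343 0.1225] scene [0.4362 0.1223]
green [ 0.4352 -0.1322  0.0566] top [ 0.4352 -0.1321] scene [ 0.4364 -0.1318]
white [ 0.5153 -0.349   0.0568] top [ 0.515  -0.3481] scene [ 0.5162 -0.3488]
steelw [ 0.4351 -0.2433  0.0216] top [ 0.4351 -0.2423] scene [ 0.4379 -0.2422]
brassw [0.4399 0.2309 0.0175] top [0.4398 0.2295] scene [0.4462 0.2294]
steels [ 0.4424 -0.0001  0.0161] top [ 0.4424 -0.0001] scene [0.4455 0.0004]
brasss [0.4852 0.3534 0.0132] top [0.4848 0.3515] scene [0.4906 0.3507]
blue -0.06 [0.6074 0.1141]
blue 0.012 [0.5997 0.1857]
blue 0.072 [0.5933 0.2454]
yellow -0.032 [ 0.6034 -0.2102]
yellow 0.04 [ 0.6127 -0.1388]
(np.float64(258.81064107246766), np.float64(149.8088062149809))
(np.float64(230.56522182696614), np.float64(152.59479987134185))
(np.float64(404.2770575183473), np.float64(148.59076284988305))
```

Emit:
{"op": "move_arm", "data": {
  "rows": [
    {"hand": -1, "dx": 3.04, "dy": 2.92, "dz": -0.6, "rx": 0, "ry": 0, "rz": 0.136},
    {"hand": -1, "dx": 3.04, "dy": 2.92, "dz": -0.6, "rx": 0, "ry": 0, "rz": 0.136},
    {"hand": -1, "dx": 3.04, "dy": 2.92, "dz": -0.6, "rx": 0, "ry": 0, "rz": 0.136},
    {"hand": -1, "dx": 3.04, "dy": 2.92, "dz": -0.6, "rx": 0, "ry": 0, "rz": 0.136},
    {"hand": -1, "dx": 3.04, "dy": 2.92, "dz": -0.6, "rx": 0, "ry": 0, "rz": 0.136},
    {"hand": -1, "dx": 3.04, "dy": 2.92, "dz": -0.6, "rx": 0, "ry": 0, "rz": 0.136},
    {"hand": -1, "dx": 3.04, "dy": 2.92, "dz": -0.6, "rx": 0, "ry": 0, "rz": 0.136},
    {"hand": -1, "dx": 3.04, "dy": 2.92, "dz": -0.6, "rx": 0, "ry": 0, "rz": 0.136},
    {"hand": -1, "dx": 3.04, "dy": 2.92, "dz": -0.6, "rx": 0, "ry": 0, "rz": 0.136},
    {"hand": -1, "dx": 3.04, "dy": 2.92, "dz": -0.6, "rx": 0, "ry": 0, "rz": 0.136}
  ]
}}

```text
t: 1.25
eef_pos: [0.5166, -0.3476, 0.1585]
ee_rot: [2.092, 2.344, -0.0]
force: [0.1, -0.6, -1.0]
grip_width: 0.998
```

Run:
```python
from rig import arm,vision
from h import *
s=vision.snapshot("wrist");cv2.imwrite("pics/w1.png",s["frame"][:,:,::-1]);print(s["eye"],s["attitude"],arm.get_obs()["eef_pos"])
```

```text
[ 0.5073 -0.277   0.3258] [2.879  0.165  0.0219] [ 0.5197 -0.3438  0.1572]
```

View pics/w1.png

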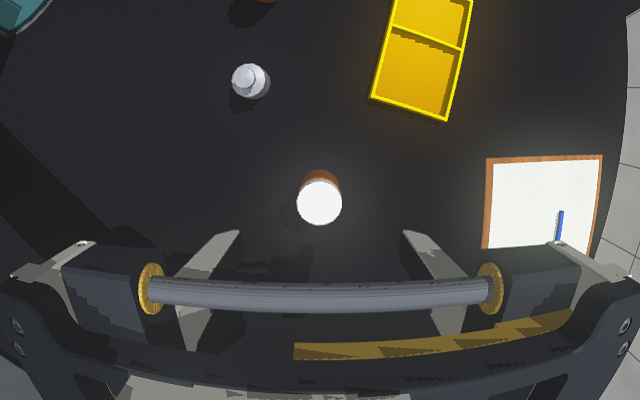

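Run:
```python
from rig import arm,vision
from h import *
s=vision.snapshot("wrist");o=arm.get_obs();print(o["eef_pos"],o["qvel"],s["eye"],R.from_rotvec(o["ee_rot"]).as_matrix()[:,1])
g=cv2.cvtColor(s["frame"],cv2.COLOR_RGB2HSV);m=((g[...,1]<30)&(g[...,2]>200)).astype(np.uint8)
n,l,st,ce=cv2.connectedComponentsWithStats(m)
for i in range(1,n):
  if st[i][4]>600 and st[i][0]>200: print(st[i],ce[i],plane(s,ce[i],.063,True))
```

```text
[ 0.5179 -0.3457  0.1576] [-0.0674 -0.0162  0.0008 -0.0235  0.0131  0.0686] [ 0.5096 -0.2737  0.3247] [ 0.9932  0.1163 -0.0003]
[229  67  34  31 620] [246.6371  79.7161] [ 0.4431 -0.2444  0.063 ]
[ 485  165  113   89 8032] [540.4193 205.3884] [ 0.7511 -0.3174  0.063 ]
[ 293  186   45   43 1542] [314.9202 206.8418] [ 0.5143 -0.3478  0.063 ]
```

Emit:
{"op": "move_arm", "data": {
  "rows": [
    {"hand": -1, "dx": -0.05, "dy": 0.05, "dz": -2.5, "rx": 0, "ry": 0, "rz": 0},
    {"hand": -1, "dx": -0.05, "dy": 0.05, "dz": -3, "rx": 0, "ry": 0, "rz": 0},
    {"hand": -1, "dx": 0, "dy": 0, "dz": -3, "rx": 0, "ry": 0, "rz": 0},
    {"hand": -1, "dx": 0, "dy": 0, "dz": -2.5, "rx": 0, "ry": 0, "rz": 0},
    {"hand": -1, "dx": 0, "dy": 0, "dz": -1.8, "rx": 0, "ry": 0, "rz": 0},
    {"hand": -1, "dx": 0, "dy": 0, "dz": -1, "rx": 0, "ry": 0, "rz": 0},
    {"hand": -1, "dx": 0, "dy": 0, "dz": -0.5, "rx": 0, "ry": 0, "rz": 0},
    {"hand": -1, "dx": 0, "dy": 0, "dz": 0, "rx": 0, "ry": 0, "rz": 0},
    {"hand": 0.8, "dx": 0, "dy": 0, "dz": 0, "rx": 0, "ry": 0, "rz": 0},
    {"hand": 0.8, "dx": 0, "dy": 0, "dz": 0, "rx": 0, "ry": 0, "rz": 0}
  ]
}}

```text
t: 2.35
eef_pos: [0.5149, -0.3483, 0.0167]
ee_rot: [2.097, 2.337, 0.0]
force: [-0.2, 0.8, -0.2]
grip_width: 0.873
```

Emit:
{"op": "move_arm", "data": {
  "rows": [
    {"hand": 0.8, "dx": 0, "dy": 0, "dz": 0, "rx": 0, "ry": 0, "rz": 0},
    {"hand": 0.8, "dx": 0, "dy": 0, "dz": 0, "rx": 0, "ry": 0, "rz": 0},
    {"hand": 0.8, "dx": 0, "dy": 0, "dz": 0, "rx": 0, "ry": 0, "rz": 0},
    {"hand": 0.8, "dx": 0, "dy": 0, "dz": 0, "rx": 0, "ry": 0, "rz": 0},
    {"hand": 0.8, "dx": 0, "dy": 0, "dz": 0, "rx": 0, "ry": 0, "rz": 0},
    {"hand": 0.8, "dx": 0, "dy": 0, "dz": 0, "rx": 0, "ry": 0, "rz": 0},
    {"hand": 0.8, "dx": 0, "dy": 0, "dz": 0, "rx": 0, "ry": 0, "rz": 0},
    {"hand": 0.8, "dx": 0, "dy": 0, "dz": 0.3, "rx": 0, "ry": 0, "rz": 0},
    {"hand": 0.8, "dx": 0, "dy": 0, "dz": 0.7, "rx": 0, "ry": 0, "rz": 0},
    {"hand": 0.8, "dx": 0, "dy": 0, "dz": 1.0, "rx": 0, "ry": 0, "rz": 0}
  ]
}}

```text
t: 3.35
eef_pos: [0.5144, -0.3479, 0.036]
ee_rot: [-2.098, -2.338, 0.0]
force: [-0.1, -0.2, -0.2]
grip_width: 0.446
```

Emit:
{"op": "move_arm", "data": {
  "rows": [
    {"hand": 0.8, "dx": 0.08, "dy": 0.5, "dz": 2, "rx": 0, "ry": 0, "rz": 0},
    {"hand": 0.8, "dx": 0.24, "dy": 1.5, "dz": 2.5, "rx": 0, "ry": 0, "rz": 0},
    {"hand": 0.8, "dx": 0.48, "dy": 3, "dz": 2, "rx": 0, "ry": 0, "rz": 0},
    {"hand": 0.8, "dx": 0.64, "dy": 4, "dz": 0.5, "rx": 0, "ry": 0, "rz": 0},
    {"hand": 0.8, "dx": 0.72, "dy": 4.5, "dz": 0, "rx": 0, "ry": 0, "rz": 0},
    {"hand": 0.8, "dx": 0.72, "dy": 4.5, "dz": 0, "rx": 0, "ry": 0, "rz": 0},
    {"hand": 0.8, "dx": 0.72, "dy": 4.5, "dz": 0, "rx": 0, "ry": 0, "rz": 0},
    {"hand": 0.8, "dx": 0.72, "dy": 4.5, "dz": 0, "rx": 0, "ry": 0, "rz": 0},
    {"hand": 0.8, "dx": 0.72, "dy": 4.5, "dz": 0, "rx": 0, "ry": 0, "rz": 0},
    {"hand": 0.8, "dx": 0.72, "dy": 4.5, "dz": 0, "rx": 0, "ry": 0, "rz": 0}
  ]
}}

```text
t: 4.35
eef_pos: [0.5723, 0.0139, 0.1069]
ee_rot: [2.098, 2.337, 0.001]
force: [0.6, -0.3, -1.5]
grip_width: 0.446
```

Emit:
{"op": "move_arm", "data": {
  "rows": [
    {"hand": 0.8, "dx": 0.7, "dy": 4.5, "dz": 0, "rx": 0, "ry": 0, "rz": 0},
    {"hand": 0.8, "dx": 0.7, "dy": 4.2, "dz": 0, "rx": 0, "ry": 0, "rz": 0},
    {"hand": 0.8, "dx": 0.55, "dy": 3.5, "dz": 0, "rx": 0, "ry": 0, "rz": 0},
    {"hand": 0.8, "dx": 0.4, "dy": 2.5, "dz": 0, "rx": 0, "ry": 0, "rz": 0},
    {"hand": 0.8, "dx": 0.3, "dy": 1.6, "dz": 0, "rx": 0, "ry": 0, "rz": 0},
    {"hand": 0.8, "dx": 0.15, "dy": 0.9, "dz": -0.3, "rx": 0, "ry": 0, "rz": 0},
    {"hand": 0.8, "dx": 0, "dy": 0.2, "dz": -0.7, "rx": 0, "ry": 0, "rz": 0},
    {"hand": 0.8, "dx": 0, "dy": 0, "dz": -1, "rx": 0, "ry": 0, "rz": 0},
    {"hand": 0.8, "dx": 0, "dy": 0, "dz": -1, "rx": 0, "ry": 0, "rz": 0},
    {"hand": 0.8, "dx": 0, "dy": 0, "dz": -0.5, "rx": 0, "ry": 0, "rz": 0}
  ]
}}

```text
t: 5.35
eef_pos: [0.5996, 0.185, 0.0689]
ee_rot: [-2.099, -2.337, 0.002]
force: [0.1, -1.0, -0.7]
grip_width: 0.444
```

Emit:
{"op": "move_arm", "data": {
  "rows": [
    {"hand": 0.8, "dx": 0, "dy": 0.05, "dz": -1, "rx": 0, "ry": 0, "rz": 0},
    {"hand": 0.8, "dx": 0, "dy": 0, "dz": -1.2, "rx": 0, "ry": 0, "rz": 0},
    {"hand": 0.8, "dx": 0, "dy": 0, "dz": -1.2, "rx": 0, "ry": 0, "rz": 0},
    {"hand": 0.8, "dx": 0, "dy": 0, "dz": -0.8, "rx": 0, "ry": 0, "rz": 0},
    {"hand": 0.8, "dx": 0, "dy": 0, "dz": -0.4, "rx": 0, "ry": 0, "rz": 0},
    {"hand": 0.8, "dx": 0, "dy": 0, "dz": -0.2, "rx": 0, "ry": 0, "rz": 0},
    {"hand": 0.8, "dx": 0, "dy": 0, "dz": 0, "rx": 0, "ry": 0, "rz": 0},
    {"hand": 0.8, "dx": 0, "dy": 0, "dz": 0, "rx": 0, "ry": 0, "rz": 0},
    {"hand": 0.8, "dx": 0, "dy": 0, "dz": 0, "rx": 0, "ry": 0, "rz": 0},
    {"hand": 0.8, "dx": 0, "dy": 0, "dz": 0, "rx": 0, "ry": 0, "rz": 0}
  ]
}}

```text
t: 6.35
eef_pos: [0.6003, 0.1865, 0.023]
ee_rot: [2.098, 2.338, 0.001]
force: [-0.4, 0.7, -0.1]
grip_width: 0.443
```

Emit:
{"op": "move_arm", "data": {
  "rows": [
    {"hand": 0.8, "dx": 0, "dy": 0, "dz": -0.1, "rx": 0, "ry": 0, "rz": 0},
    {"hand": 0.8, "dx": 0, "dy": 0, "dz": -0.1, "rx": 0, "ry": 0, "rz": 0},
    {"hand": 0.8, "dx": 0, "dy": 0, "dz": 0, "rx": 0, "ry": 0, "rz": 0},
    {"hand": -0.2, "dx": 0, "dy": 0, "dz": 0, "rx": 0, "ry": 0, "rz": 0},
    {"hand": -0.4, "dx": 0, "dy": 0, "dz": 0, "rx": 0, "ry": 0, "rz": 0},
    {"hand": -1, "dx": 0, "dy": 0, "dz": 0, "rx": 0, "ry": 0, "rz": 0},
    {"hand": -1, "dx": 0, "dy": 0, "dz": 0, "rx": 0, "ry": 0, "rz": 0},
    {"hand": -1, "dx": 0, "dy": 0, "dz": 0, "rx": 0, "ry": 0, "rz": 0},
    {"hand": -1, "dx": 0, "dy": 0, "dz": 0, "rx": 0, "ry": 0, "rz": 0},
    {"hand": -1, "dx": 0, "dy": 0, "dz": 0, "rx": 0, "ry": 0, "rz": 0}
  ]
}}

```text
t: 7.35
eef_pos: [0.6002, 0.1865, 0.0207]
ee_rot: [2.098, 2.338, 0.0]
force: [0.1, 0.6, -0.3]
grip_width: 0.979
```

Emit:
{"op": "move_arm", "data": {
  "rows": [
    {"hand": -1, "dx": 0, "dy": 0, "dz": 1, "rx": 0, "ry": 0, "rz": 0},
    {"hand": -1, "dx": 0, "dy": 0, "dz": 3, "rx": 0, "ry": 0, "rz": 0},
    {"hand": -1, "dx": 0, "dy": 0, "dz": 3.5, "rx": 0, "ry": 0, "rz": 0},
    {"hand": -1, "dx": -2, "dy": 0.5, "dz": 2.5, "rx": 0, "ry": 0, "rz": 0},
    {"hand": -1, "dx": -3.5, "dy": 1, "dz": 0, "rx": 0, "ry": 0, "rz": 0},
    {"hand": -1, "dx": -4, "dy": 1.1, "dz": 0, "rx": 0, "ry": 0, "rz": 0},
    {"hand": -1, "dx": -3.3, "dy": 1, "dz": 0, "rx": 0, "ry": 0, "rz": 0},
    {"hand": -1, "dx": -2, "dy": 0.6, "dz": 0, "rx": 0, "ry": 0, "rz": 0},
    {"hand": -1, "dx": -1, "dy": 0.15, "dz": 0, "rx": 0, "ry": 0, "rz": 0},
    {"hand": -1, "dx": 0, "dy": 0, "dz": 0, "rx": 0, "ry": 0, "rz": 0}
  ]
}}

```text
t: 8.35
eef_pos: [0.4418, 0.2302, 0.1215]
ee_rot: [2.097, 2.339, 0.002]
force: [1.3, -0.3, -0.5]
grip_width: 1.0
```

```bash
cat >> h.py <<'E'
def look(name,k,z,cols=(200,460)):
    from rig import arm,vision
    s=vision.snapshot("wrist");o=arm.get_obs();cv2.imwrite(f"pics/{name}.png",s["frame"][:,:,::-1])
    print("tcp",o["eef_pos"],"jaw",R.from_rotvec(o["ee_rot"]).as_matrix()[:,1])
    if k:
        for st,ce,m in blobs(s,k,300):
            if cols[0]<ce[0]<cols[1] and ce[1]<300: print(st,ce,plane(s,ce,z,True))
    return s
E
python3 -c "
from h import *
look('w2','gold',.03)"
```

```text
tcp [0.4425 0.23   0.1213] jaw [0.9941 0.1082 0.0011]
[353, 39, 68, 65, 2122] [386.4128  71.6781] [0.483  0.3496 0.03  ]
[300, 179, 40, 46, 1412] [319.0836 201.1742] [0.4394 0.2323 0.03  ]
```

View pics/w2.png

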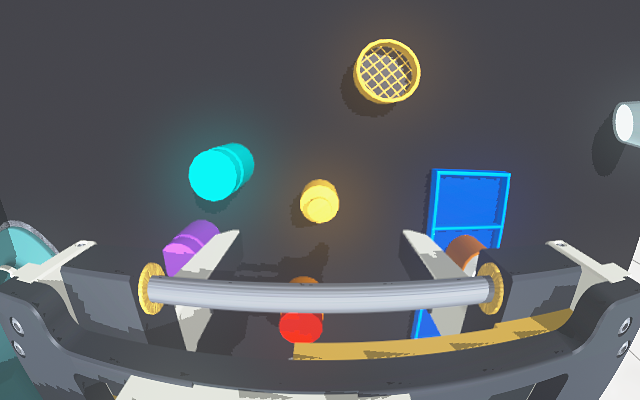

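Emit:
{"op": "move_arm", "data": {
  "rows": [
    {"hand": -0.3, "dx": -0.1, "dy": 0.1, "dz": 0, "rx": 0, "ry": 0, "rz": 0},
    {"hand": -0.3, "dx": -0.1, "dy": 0.05, "dz": -1, "rx": 0, "ry": 0, "rz": 0},
    {"hand": -0.3, "dx": 0, "dy": 0, "dz": -1.5, "rx": 0, "ry": 0, "rz": 0},
    {"hand": -0.3, "dx": 0, "dy": 0, "dz": -2, "rx": 0, "ry": 0, "rz": 0},
    {"hand": -0.3, "dx": 0, "dy": 0, "dz": -2, "rx": 0, "ry": 0, "rz": 0},
    {"hand": -0.3, "dx": 0, "dy": 0, "dz": -2, "rx": 0, "ry": 0, "rz": 0},
    {"hand": -0.3, "dx": 0, "dy": 0, "dz": -1.3, "rx": 0, "ry": 0, "rz": 0},
    {"hand": -0.3, "dx": 0, "dy": 0, "dz": -0.6, "rx": 0, "ry": 0, "rz": 0},
    {"hand": -0.3, "dx": 0, "dy": 0, "dz": -0.2, "rx": 0, "ry": 0, "rz": 0},
    {"hand": 0.8, "dx": 0, "dy": 0, "dz": 0, "rx": 0, "ry": 0, "rz": 0}
  ]
}}

```text
t: 9.4
eef_pos: [0.4403, 0.2316, 0.0149]
ee_rot: [2.098, 2.338, 0.0]
force: [-2.0, -0.1, -0.5]
grip_width: 0.601
```

Emit:
{"op": "move_arm", "data": {
  "rows": [
    {"hand": 0.8, "dx": 0, "dy": 0, "dz": 0, "rx": 0, "ry": 0, "rz": 0},
    {"hand": 0.8, "dx": 0, "dy": 0, "dz": 0, "rx": 0, "ry": 0, "rz": 0},
    {"hand": 0.8, "dx": 0, "dy": 0, "dz": 0, "rx": 0, "ry": 0, "rz": 0},
    {"hand": 0.8, "dx": 0, "dy": 0, "dz": 0, "rx": 0, "ry": 0, "rz": 0},
    {"hand": 0.8, "dx": 0, "dy": 0, "dz": 0, "rx": 0, "ry": 0, "rz": 0},
    {"hand": 0.8, "dx": 0, "dy": 0, "dz": 0, "rx": 0, "ry": 0, "rz": 0},
    {"hand": 0.8, "dx": 0, "dy": 0, "dz": 0, "rx": 0, "ry": 0, "rz": 0},
    {"hand": 0.8, "dx": 0, "dy": 0, "dz": 0.3, "rx": 0, "ry": 0, "rz": 0},
    {"hand": 0.8, "dx": 0, "dy": 0, "dz": 0.7, "rx": 0, "ry": 0, "rz": 0},
    {"hand": 0.8, "dx": 0, "dy": 0, "dz": 1.0, "rx": 0, "ry": 0, "rz": 0}
  ]
}}

```text
t: 10.4
eef_pos: [0.4398, 0.2313, 0.0348]
ee_rot: [-2.098, -2.338, 0.002]
force: [0.9, 0.1, -1.6]
grip_width: 0.356
```

Emit:
{"op": "move_arm", "data": {
  "rows": [
    {"hand": 0.8, "dx": 0, "dy": 0, "dz": 1.5, "rx": 0, "ry": 0, "rz": 0},
    {"hand": 0.8, "dx": 0.5, "dy": 0, "dz": 1.5, "rx": 0, "ry": 0, "rz": 0},
    {"hand": 0.8, "dx": 1.5, "dy": 0.2, "dz": 1, "rx": 0, "ry": 0, "rz": 0},
    {"hand": 0.8, "dx": 3, "dy": 0.3, "dz": 0, "rx": 0, "ry": 0, "rz": 0},
    {"hand": 0.8, "dx": 3.5, "dy": 0.3, "dz": 0, "rx": 0, "ry": 0, "rz": 0},
    {"hand": 0.8, "dx": 3.2, "dy": 0.3, "dz": 0, "rx": 0, "ry": 0, "rz": 0},
    {"hand": 0.8, "dx": 2, "dy": 0.2, "dz": 0, "rx": 0, "ry": 0, "rz": 0},
    {"hand": 0.8, "dx": 1.15, "dy": 0.1, "dz": 0, "rx": 0, "ry": 0, "rz": 0},
    {"hand": 0.8, "dx": 0.5, "dy": 0, "dz": 0, "rx": 0, "ry": 0, "rz": 0},
    {"hand": 0.8, "dx": 0, "dy": 0, "dz": -0.5, "rx": 0, "ry": 0, "rz": 0}
  ]
}}

```text
t: 11.4
eef_pos: [0.594, 0.2456, 0.0704]
ee_rot: [2.098, 2.338, 0.001]
force: [0.5, 0.2, -1.2]
grip_width: 0.352
```

Emit:
{"op": "move_arm", "data": {
  "rows": [
    {"hand": 0.8, "dx": 0, "dy": 0, "dz": -1, "rx": 0, "ry": 0, "rz": 0},
    {"hand": 0.8, "dx": 0, "dy": 0, "dz": -1.2, "rx": 0, "ry": 0, "rz": 0},
    {"hand": 0.8, "dx": 0, "dy": 0, "dz": -1.2, "rx": 0, "ry": 0, "rz": 0},
    {"hand": 0.8, "dx": 0, "dy": 0, "dz": -0.8, "rx": 0, "ry": 0, "rz": 0},
    {"hand": 0.8, "dx": 0, "dy": 0, "dz": -0.4, "rx": 0, "ry": 0, "rz": 0},
    {"hand": 0.8, "dx": 0, "dy": 0, "dz": -0.2, "rx": 0, "ry": 0, "rz": 0},
    {"hand": 0.8, "dx": 0, "dy": 0, "dz": -0.1, "rx": 0, "ry": 0, "rz": 0},
    {"hand": 0.8, "dx": 0, "dy": 0, "dz": 0, "rx": 0, "ry": 0, "rz": 0},
    {"hand": 0.8, "dx": 0, "dy": 0, "dz": 0, "rx": 0, "ry": 0, "rz": 0},
    {"hand": 0.8, "dx": 0, "dy": 0, "dz": 0, "rx": 0, "ry": 0, "rz": 0}
  ]
}}

```text
t: 12.4
eef_pos: [0.5938, 0.2456, 0.021]
ee_rot: [2.098, 2.338, 0.001]
force: [-2.2, -0.4, -1.4]
grip_width: 0.351
```

Emit:
{"op": "move_arm", "data": {
  "rows": [
    {"hand": 0.8, "dx": 0, "dy": 0, "dz": -0.1, "rx": 0, "ry": 0, "rz": 0},
    {"hand": 0.8, "dx": 0, "dy": 0, "dz": -0.05, "rx": 0, "ry": 0, "rz": 0},
    {"hand": 0.1, "dx": 0, "dy": 0, "dz": 0, "rx": 0, "ry": 0, "rz": 0},
    {"hand": -0.1, "dx": 0, "dy": 0, "dz": 0, "rx": 0, "ry": 0, "rz": 0},
    {"hand": -0.6, "dx": 0, "dy": 0, "dz": 0, "rx": 0, "ry": 0, "rz": 0},
    {"hand": -0.6, "dx": 0, "dy": 0, "dz": 0, "rx": 0, "ry": 0, "rz": 0},
    {"hand": -0.6, "dx": 0, "dy": 0, "dz": 0, "rx": 0, "ry": 0, "rz": 0},
    {"hand": -0.6, "dx": 0, "dy": 0, "dz": 0, "rx": 0, "ry": 0, "rz": 0},
    {"hand": -1, "dx": 0, "dy": 0, "dz": 1, "rx": 0, "ry": 0, "rz": 0},
    {"hand": -1, "dx": 0, "dy": 0, "dz": 3, "rx": 0, "ry": 0, "rz": 0}
  ]
}}

```text
t: 13.4
eef_pos: [0.5923, 0.245, 0.0574]
ee_rot: [-2.097, -2.337, 0.006]
force: [1.2, -0.6, 0.3]
grip_width: 0.927
```

Emit:
{"op": "move_arm", "data": {
  "rows": [
    {"hand": -1, "dx": 0, "dy": 0, "dz": 3.5, "rx": 0, "ry": 0, "rz": 0},
    {"hand": -1, "dx": -0.6, "dy": -1, "dz": 2.5, "rx": 0, "ry": 0, "rz": 0},
    {"hand": -1, "dx": -1.8, "dy": -3, "dz": 0, "rx": 0, "ry": 0, "rz": 0},
    {"hand": -1, "dx": -2.5, "dy": -4, "dz": 0, "rx": 0, "ry": 0, "rz": 0},
    {"hand": -1, "dx": -2.6, "dy": -4.2, "dz": 0, "rx": 0, "ry": 0, "rz": 0},
    {"hand": -1, "dx": -2.6, "dy": -4.2, "dz": 0, "rx": 0, "ry": 0, "rz": 0},
    {"hand": -1, "dx": -2.4, "dy": -4, "dz": 0, "rx": 0, "ry": 0, "rz": 0},
    {"hand": -1, "dx": -1.6, "dy": -2.6, "dz": 0, "rx": 0, "ry": 0, "rz": 0},
    {"hand": -1, "dx": -0.8, "dy": -1.2, "dz": 0, "rx": 0, "ry": 0, "rz": 0},
    {"hand": -1, "dx": -0.2, "dy": -0.4, "dz": 0, "rx": 0, "ry": 0, "rz": 0}
  ]
}}

```text
t: 14.4
eef_pos: [0.4425, -0.0012, 0.12]
ee_rot: [2.099, 2.336, 0.001]
force: [0.0, -0.1, -0.3]
grip_width: 0.998
```

```bash
python3 -c "
from h import *
from rig import vision
look('w3','grey',.028)
t=vision.snapshot('top')['frame'];cv2.imwrite('pics/t3.png',cv2.resize(t[100:320,100:560],None,fx=1.73,fy=1.73,interpolation=cv2.INTER_CUBIC)[:,:,::-1])"
```

```text
tcp [ 0.4428 -0.0009  0.1198] jaw [0.9943 0.1069 0.001 ]
[274, 0, 124, 121, 1516] [344.0923  63.7902] [0.4481 0.1196 0.028 ]
[281, 161, 90, 98, 5414] [327.8173 207.1797] [ 0.4483 -0.0039  0.028 ]
[147, 229, 348, 124, 15215] [319.1891 291.0101] [ 0.4497 -0.0888  0.028 ]
```

View pics/w3.png

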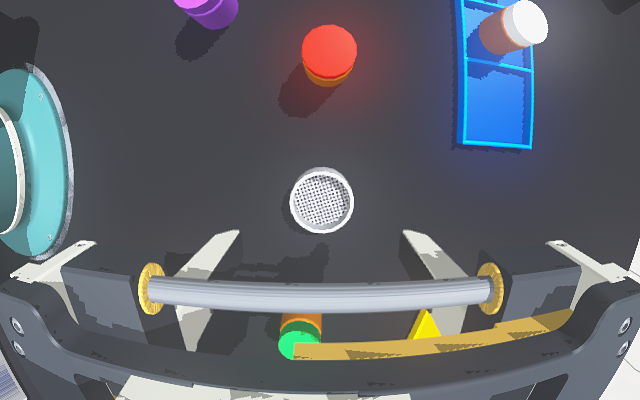

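View pics/t3.png

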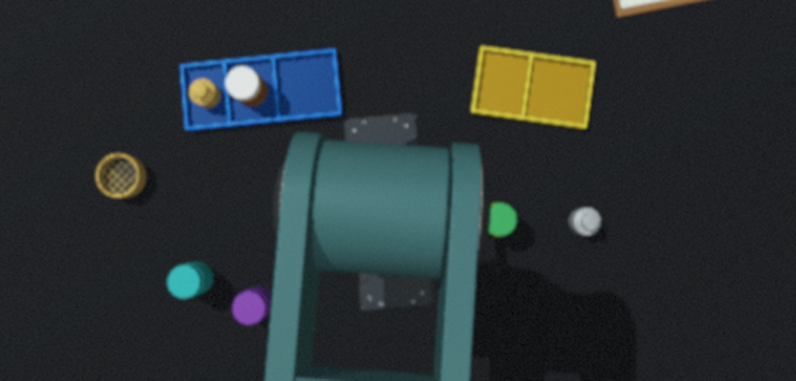

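Emit:
{"op": "move_arm", "data": {
  "rows": [
    {"hand": -1, "dx": 0, "dy": 0.1, "dz": -1, "rx": 0, "ry": 0, "rz": 0},
    {"hand": -1, "dx": 0, "dy": 0, "dz": -2, "rx": 0, "ry": 0, "rz": 0},
    {"hand": -1, "dx": 0, "dy": 0, "dz": -2.5, "rx": 0, "ry": 0, "rz": 0},
    {"hand": -1, "dx": 0, "dy": 0, "dz": -2.3, "rx": 0, "ry": 0, "rz": 0},
    {"hand": -1, "dx": 0, "dy": 0, "dz": -1.5, "rx": 0, "ry": 0, "rz": 0},
    {"hand": -1, "dx": 0, "dy": 0, "dz": -0.9, "rx": 0, "ry": 0, "rz": 0},
    {"hand": -1, "dx": 0, "dy": 0, "dz": -0.4, "rx": 0, "ry": 0, "rz": 0},
    {"hand": -1, "dx": 0, "dy": 0, "dz": 0, "rx": 0, "ry": 0, "rz": 0},
    {"hand": 0.8, "dx": 0, "dy": 0, "dz": 0, "rx": 0, "ry": 0, "rz": 0},
    {"hand": 0.8, "dx": 0, "dy": 0, "dz": 0, "rx": 0, "ry": 0, "rz": 0}
  ]
}}

```text
t: 15.5
eef_pos: [0.4431, 0.0005, 0.014]
ee_rot: [2.098, 2.337, 0.001]
force: [-1.2, 0.1, -0.4]
grip_width: 0.875
```

Emit:
{"op": "move_arm", "data": {
  "rows": [
    {"hand": 0.8, "dx": 0, "dy": 0, "dz": 0, "rx": 0, "ry": 0, "rz": 0},
    {"hand": 0.8, "dx": 0, "dy": 0, "dz": 0, "rx": 0, "ry": 0, "rz": 0},
    {"hand": 0.8, "dx": 0, "dy": 0, "dz": 0, "rx": 0, "ry": 0, "rz": 0},
    {"hand": 0.8, "dx": 0, "dy": 0, "dz": 0, "rx": 0, "ry": 0, "rz": 0},
    {"hand": 0.8, "dx": 0, "dy": 0, "dz": 0, "rx": 0, "ry": 0, "rz": 0},
    {"hand": 0.8, "dx": 0, "dy": 0, "dz": 0, "rx": 0, "ry": 0, "rz": 0},
    {"hand": 0.8, "dx": 0, "dy": 0, "dz": 0, "rx": 0, "ry": 0, "rz": 0},
    {"hand": 0.8, "dx": 0, "dy": 0, "dz": 0.3, "rx": 0, "ry": 0, "rz": 0},
    {"hand": 0.8, "dx": 0, "dy": 0, "dz": 0.7, "rx": 0, "ry": 0, "rz": 0},
    {"hand": 0.8, "dx": 0, "dy": 0, "dz": 1.0, "rx": 0, "ry": 0, "rz": 0}
  ]
}}

```text
t: 16.5
eef_pos: [0.4423, 0.0005, 0.0334]
ee_rot: [-2.098, -2.338, 0.001]
force: [0.8, 0.5, -1.0]
grip_width: 0.605
```

Emit:
{"op": "move_arm", "data": {
  "rows": [
    {"hand": 0.8, "dx": 0, "dy": 0, "dz": 2, "rx": 0, "ry": 0, "rz": 0},
    {"hand": 0.8, "dx": 0.5, "dy": 0.3, "dz": 2, "rx": 0, "ry": 0, "rz": 0},
    {"hand": 0.8, "dx": 2, "dy": 1.5, "dz": 1, "rx": 0, "ry": 0, "rz": 0},
    {"hand": 0.8, "dx": 3.2, "dy": 2.3, "dz": 0, "rx": 0, "ry": 0, "rz": 0},
    {"hand": 0.8, "dx": 3.5, "dy": 2.5, "dz": 0, "rx": 0, "ry": 0, "rz": 0},
    {"hand": 0.8, "dx": 3.2, "dy": 2.2, "dz": 0, "rx": 0, "ry": 0, "rz": 0},
    {"hand": 0.8, "dx": 2.3, "dy": 1.5, "dz": 0, "rx": 0, "ry": 0, "rz": 0},
    {"hand": 0.8, "dx": 1.2, "dy": 0.8, "dz": 0, "rx": 0, "ry": 0, "rz": 0},
    {"hand": 0.8, "dx": 0.6, "dy": 0.3, "dz": 0, "rx": 0, "ry": 0, "rz": 0},
    {"hand": 0.8, "dx": 0, "dy": 0, "dz": -0.5, "rx": 0, "ry": 0, "rz": 0}
  ]
}}

```text
t: 17.5
eef_pos: [0.6079, 0.1144, 0.0788]
ee_rot: [2.098, 2.338, 0.001]
force: [0.1, 0.2, -0.7]
grip_width: 0.602
```

Emit:
{"op": "move_arm", "data": {
  "rows": [
    {"hand": 0.8, "dx": 0, "dy": 0, "dz": -1, "rx": 0, "ry": 0, "rz": 0},
    {"hand": 0.8, "dx": 0, "dy": 0, "dz": -1.6, "rx": 0, "ry": 0, "rz": 0},
    {"hand": 0.8, "dx": 0, "dy": 0, "dz": -1.5, "rx": 0, "ry": 0, "rz": 0},
    {"hand": 0.8, "dx": 0, "dy": 0, "dz": -0.9, "rx": 0, "ry": 0, "rz": 0},
    {"hand": 0.8, "dx": 0, "dy": 0, "dz": -0.5, "rx": 0, "ry": 0, "rz": 0},
    {"hand": 0.8, "dx": 0, "dy": 0, "dz": -0.3, "rx": 0, "ry": 0, "rz": 0},
    {"hand": 0.8, "dx": 0, "dy": 0, "dz": 0, "rx": 0, "ry": 0, "rz": 0},
    {"hand": 0.8, "dx": 0, "dy": 0, "dz": 0, "rx": 0, "ry": 0, "rz": 0},
    {"hand": 0.8, "dx": 0, "dy": 0, "dz": 0, "rx": 0, "ry": 0, "rz": 0},
    {"hand": 0.8, "dx": 0, "dy": 0, "dz": 0, "rx": 0, "ry": 0, "rz": 0}
  ]
}}

```text
t: 18.5
eef_pos: [0.6078, 0.1146, 0.0206]
ee_rot: [2.098, 2.338, 0.001]
force: [-0.5, -0.4, -1.4]
grip_width: 0.603
```

Emit:
{"op": "move_arm", "data": {
  "rows": [
    {"hand": 0.8, "dx": 0, "dy": 0, "dz": -0.1, "rx": 0, "ry": 0, "rz": 0},
    {"hand": 0.8, "dx": 0, "dy": 0, "dz": -0.1, "rx": 0, "ry": 0, "rz": 0},
    {"hand": 0.8, "dx": 0, "dy": 0, "dz": 0, "rx": 0, "ry": 0, "rz": 0},
    {"hand": -0.4, "dx": 0, "dy": 0, "dz": 0, "rx": 0, "ry": 0, "rz": 0},
    {"hand": -0.6, "dx": 0, "dy": 0, "dz": 0, "rx": 0, "ry": 0, "rz": 0},
    {"hand": -1, "dx": 0, "dy": 0, "dz": 0, "rx": 0, "ry": 0, "rz": 0},
    {"hand": -1, "dx": 0, "dy": 0, "dz": 0, "rx": 0, "ry": 0, "rz": 0},
    {"hand": -1, "dx": 0, "dy": 0, "dz": 0, "rx": 0, "ry": 0, "rz": 0},
    {"hand": -1, "dx": 0, "dy": 0, "dz": 1, "rx": 0, "ry": 0, "rz": 0},
    {"hand": -1, "dx": 0, "dy": 0, "dz": 3, "rx": 0, "ry": 0, "rz": 0}
  ]
}}

```text
t: 19.5
eef_pos: [0.6062, 0.1143, 0.0565]
ee_rot: [-2.096, -2.336, 0.005]
force: [0.4, 0.3, -0.5]
grip_width: 0.995
```

Emit:
{"op": "move_arm", "data": {
  "rows": [
    {"hand": -1, "dx": 0, "dy": 0, "dz": 3.5, "rx": 0, "ry": 0, "rz": 0},
    {"hand": -0.6, "dx": -0.7, "dy": 0, "dz": 3, "rx": 0, "ry": 0, "rz": -0.037},
    {"hand": -0.6, "dx": -2, "dy": 0.1, "dz": 1, "rx": 0, "ry": 0, "rz": -0.04},
    {"hand": -0.6, "dx": -3, "dy": 0.2, "dz": 0, "rx": 0, "ry": 0, "rz": -0.04},
    {"hand": -0.6, "dx": -3.4, "dy": 0.2, "dz": 0, "rx": 0, "ry": 0, "rz": -0.04},
    {"hand": -0.6, "dx": -3.2, "dy": 0.2, "dz": 0, "rx": 0, "ry": 0, "rz": -0.04},
    {"hand": -0.6, "dx": -2.6, "dy": 0.1, "dz": 0, "rx": 0, "ry": 0, "rz": -0.04},
    {"hand": -0.6, "dx": -1.6, "dy": 0, "dz": 0, "rx": 0, "ry": 0, "rz": 0},
    {"hand": -0.6, "dx": -0.8, "dy": 0, "dz": 0, "rx": 0, "ry": 0, "rz": 0},
    {"hand": -0.6, "dx": 0, "dy": 0, "dz": 0, "rx": 0, "ry": 0, "rz": 0}
  ]
}}

```text
t: 20.5
eef_pos: [0.4345, 0.1226, 0.134]
ee_rot: [2.359, 2.074, 0.002]
force: [-0.3, 0.1, 0.2]
grip_width: 0.796
```

```bash
python3 -c "
from h import *
look('w4','red',.06)"
```

```text
tcp [0.435  0.1225 0.1338] jaw [ 0.9917 -0.1284  0.001 ]
[297, 184, 50, 52, 1984] [321.6482 209.4945] [0.4343 0.1223 0.06  ]
```

View pics/w4.png

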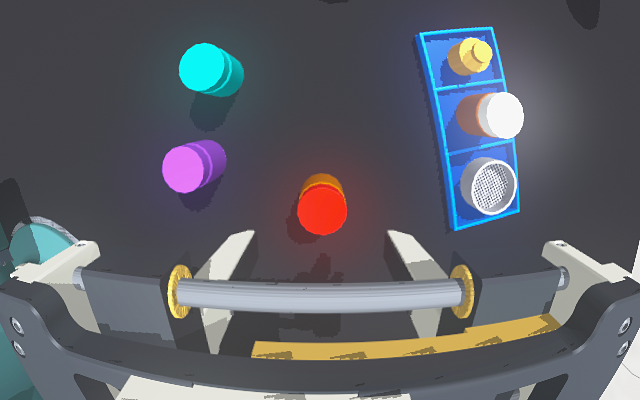

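Emit:
{"op": "move_arm", "data": {
  "rows": [
    {"hand": -0.6, "dx": 0, "dy": 0, "dz": -1.5, "rx": 0, "ry": 0, "rz": 0},
    {"hand": -0.6, "dx": 0, "dy": 0, "dz": -2.5, "rx": 0, "ry": 0, "rz": 0},
    {"hand": -0.6, "dx": 0, "dy": 0, "dz": -2.5, "rx": 0, "ry": 0, "rz": 0},
    {"hand": -0.6, "dx": 0, "dy": 0, "dz": -2.2, "rx": 0, "ry": 0, "rz": 0},
    {"hand": -0.6, "dx": 0, "dy": 0, "dz": -1.7, "rx": 0, "ry": 0, "rz": 0},
    {"hand": -0.6, "dx": 0, "dy": 0, "dz": -1, "rx": 0, "ry": 0, "rz": 0},
    {"hand": -0.6, "dx": 0, "dy": 0, "dz": -0.4, "rx": 0, "ry": 0, "rz": 0},
    {"hand": -0.6, "dx": 0, "dy": 0, "dz": 0, "rx": 0, "ry": 0, "rz": 0},
    {"hand": 0.8, "dx": 0, "dy": 0, "dz": 0, "rx": 0, "ry": 0, "rz": 0},
    {"hand": 0.8, "dx": 0, "dy": 0, "dz": 0, "rx": 0, "ry": 0, "rz": 0}
  ]
}}

```text
t: 21.55
eef_pos: [0.4351, 0.1226, 0.0159]
ee_rot: [2.36, 2.073, 0.002]
force: [0.8, -0.7, -0.2]
grip_width: 0.673
```

Emit:
{"op": "move_arm", "data": {
  "rows": [
    {"hand": 0.8, "dx": 0, "dy": 0, "dz": 0, "rx": 0, "ry": 0, "rz": 0},
    {"hand": 0.8, "dx": 0, "dy": 0, "dz": 0, "rx": 0, "ry": 0, "rz": 0},
    {"hand": 0.8, "dx": 0, "dy": 0, "dz": 0, "rx": 0, "ry": 0, "rz": 0},
    {"hand": 0.8, "dx": 0, "dy": 0, "dz": 0, "rx": 0, "ry": 0, "rz": 0},
    {"hand": 0.8, "dx": 0, "dy": 0, "dz": 0, "rx": 0, "ry": 0, "rz": 0},
    {"hand": 0.8, "dx": 0, "dy": 0, "dz": 0, "rx": 0, "ry": 0, "rz": 0},
    {"hand": 0.8, "dx": 0, "dy": 0, "dz": 0, "rx": 0, "ry": 0, "rz": 0},
    {"hand": 0.8, "dx": 0, "dy": 0, "dz": 0.3, "rx": 0, "ry": 0, "rz": 0},
    {"hand": 0.8, "dx": 0, "dy": 0, "dz": 0.7, "rx": 0, "ry": 0, "rz": 0},
    {"hand": 0.8, "dx": 0, "dy": 0, "dz": 1.0, "rx": 0, "ry": 0, "rz": 0}
  ]
}}

```text
t: 22.55
eef_pos: [0.4343, 0.1224, 0.0353]
ee_rot: [-2.36, -2.073, 0.001]
force: [0.9, -0.2, -1.4]
grip_width: 0.445
```

Emit:
{"op": "move_arm", "data": {
  "rows": [
    {"hand": 0.8, "dx": 0, "dy": 0, "dz": 2, "rx": 0, "ry": 0, "rz": 0},
    {"hand": 0.8, "dx": 0.3, "dy": -0.5, "dz": 2.5, "rx": 0, "ry": 0, "rz": 0},
    {"hand": 0.8, "dx": 1.2, "dy": -1.7, "dz": 2, "rx": 0, "ry": 0, "rz": 0},
    {"hand": 0.8, "dx": 2.2, "dy": -3.2, "dz": 0.5, "rx": 0, "ry": 0, "rz": 0},
    {"hand": 0.8, "dx": 2.6, "dy": -3.8, "dz": 0, "rx": 0, "ry": 0, "rz": 0},
    {"hand": 0.8, "dx": 2.7, "dy": -4, "dz": 0, "rx": 0, "ry": 0, "rz": 0},
    {"hand": 0.8, "dx": 2.7, "dy": -4, "dz": 0, "rx": 0, "ry": 0, "rz": 0},
    {"hand": 0.8, "dx": 2.4, "dy": -3.5, "dz": 0, "rx": 0, "ry": 0, "rz": 0},
    {"hand": 0.8, "dx": 1.8, "dy": -2.6, "dz": 0, "rx": 0, "ry": 0, "rz": 0},
    {"hand": 0.8, "dx": 1.2, "dy": -1.7, "dz": 0, "rx": 0, "ry": 0, "rz": 0}
  ]
}}

```text
t: 23.55
eef_pos: [0.6066, -0.1296, 0.1056]
ee_rot: [2.361, 2.072, -0.0]
force: [-0.7, 0.7, -1.7]
grip_width: 0.447
```

Emit:
{"op": "move_arm", "data": {
  "rows": [
    {"hand": 0.8, "dx": 0.6, "dy": -0.9, "dz": 0, "rx": 0, "ry": 0, "rz": 0},
    {"hand": 0.8, "dx": 0.1, "dy": -0.2, "dz": -0.5, "rx": 0, "ry": 0, "rz": 0},
    {"hand": 0.8, "dx": 0, "dy": 0, "dz": -1.2, "rx": 0, "ry": 0, "rz": 0},
    {"hand": 0.8, "dx": 0, "dy": 0, "dz": -1.8, "rx": 0, "ry": 0, "rz": 0},
    {"hand": 0.8, "dx": 0, "dy": 0, "dz": -2, "rx": 0, "ry": 0, "rz": 0},
    {"hand": 0.8, "dx": 0, "dy": 0, "dz": -1.5, "rx": 0, "ry": 0, "rz": 0},
    {"hand": 0.8, "dx": 0, "dy": 0, "dz": -0.7, "rx": 0, "ry": 0, "rz": 0},
    {"hand": 0.8, "dx": 0, "dy": 0, "dz": -0.3, "rx": 0, "ry": 0, "rz": 0},
    {"hand": 0.8, "dx": 0, "dy": 0, "dz": 0, "rx": 0, "ry": 0, "rz": 0},
    {"hand": 0.8, "dx": 0, "dy": 0, "dz": 0, "rx": 0, "ry": 0, "rz": 0}
  ]
}}

```text
t: 24.55
eef_pos: [0.613, -0.1386, 0.0259]
ee_rot: [2.359, 2.073, 0.001]
force: [0.3, -0.1, -0.6]
grip_width: 0.446
```

Emit:
{"op": "move_arm", "data": {
  "rows": [
    {"hand": 0.8, "dx": 0, "dy": 0, "dz": -0.3, "rx": 0, "ry": 0, "rz": 0},
    {"hand": 0.8, "dx": 0, "dy": 0, "dz": -0.2, "rx": 0, "ry": 0, "rz": 0},
    {"hand": 0.8, "dx": 0, "dy": 0, "dz": -0.1, "rx": 0, "ry": 0, "rz": 0},
    {"hand": 0.8, "dx": 0, "dy": 0, "dz": 0, "rx": 0, "ry": 0, "rz": 0},
    {"hand": -0.2, "dx": 0, "dy": 0, "dz": 0, "rx": 0, "ry": 0, "rz": 0},
    {"hand": -0.4, "dx": 0, "dy": 0, "dz": 0, "rx": 0, "ry": 0, "rz": 0},
    {"hand": -1, "dx": 0, "dy": 0, "dz": 0, "rx": 0, "ry": 0, "rz": 0},
    {"hand": -1, "dx": 0, "dy": 0, "dz": 0, "rx": 0, "ry": 0, "rz": 0},
    {"hand": -1, "dx": 0, "dy": 0, "dz": 0, "rx": 0, "ry": 0, "rz": 0},
    {"hand": -1, "dx": 0, "dy": 0, "dz": 0, "rx": 0, "ry": 0, "rz": 0}
  ]
}}

```text
t: 25.55
eef_pos: [0.6127, -0.1385, 0.0191]
ee_rot: [2.36, 2.074, 0.0]
force: [-0.3, 0.2, -0.2]
grip_width: 0.911
```

Emit:
{"op": "move_arm", "data": {
  "rows": [
    {"hand": -1, "dx": 0, "dy": 0, "dz": 1, "rx": 0, "ry": 0, "rz": 0},
    {"hand": -1, "dx": 0, "dy": 0, "dz": 3, "rx": 0, "ry": 0, "rz": 0},
    {"hand": -1, "dx": 0, "dy": 0, "dz": 3.5, "rx": 0, "ry": 0, "rz": 0},
    {"hand": -1, "dx": 0, "dy": 0.5, "dz": 3, "rx": 0, "ry": 0, "rz": 0},
    {"hand": -1, "dx": -0.5, "dy": 2, "dz": 1, "rx": 0, "ry": 0, "rz": 0},
    {"hand": -1, "dx": -1, "dy": 3.5, "dz": 0, "rx": 0, "ry": 0, "rz": 0},
    {"hand": -1, "dx": -1.2, "dy": 4.5, "dz": 0, "rx": 0, "ry": 0, "rz": 0},
    {"hand": -1, "dx": -1.2, "dy": 4.5, "dz": 0, "rx": 0, "ry": 0, "rz": 0},
    {"hand": -1, "dx": -1.2, "dy": 4.5, "dz": 0, "rx": 0, "ry": 0, "rz": 0},
    {"hand": -1, "dx": -1.2, "dy": 4.5, "dz": 0, "rx": 0, "ry": 0, "rz": 0}
  ]
}}

```text
t: 26.55
eef_pos: [0.5481, 0.1037, 0.1339]
ee_rot: [-2.36, -2.073, 0.0]
force: [0.3, 0.5, -1.0]
grip_width: 1.002
```

Emit:
{"op": "move_arm", "data": {
  "rows": [
    {"hand": -1, "dx": -1.2, "dy": 4.5, "dz": 0, "rx": 0, "ry": 0, "rz": 0},
    {"hand": -1, "dx": -1.2, "dy": 4.5, "dz": 0, "rx": 0, "ry": 0, "rz": 0},
    {"hand": -1, "dx": -1.2, "dy": 4.5, "dz": 0, "rx": 0, "ry": 0, "rz": 0},
    {"hand": -1, "dx": -1.1, "dy": 4.2, "dz": 0, "rx": 0, "ry": 0, "rz": 0},
    {"hand": -1, "dx": -0.9, "dy": 3.5, "dz": 0, "rx": 0, "ry": 0, "rz": 0},
    {"hand": -1, "dx": -0.6, "dy": 2.3, "dz": 0, "rx": 0, "ry": 0, "rz": 0},
    {"hand": -1, "dx": -0.3, "dy": 1.2, "dz": 0, "rx": 0, "ry": 0, "rz": 0},
    {"hand": -1, "dx": -0.1, "dy": 0.3, "dz": 0, "rx": 0, "ry": 0, "rz": 0},
    {"hand": -1, "dx": 0, "dy": 0, "dz": 0, "rx": 0, "ry": 0, "rz": 0},
    {"hand": -1, "dx": 0, "dy": 0, "dz": 0, "rx": 0, "ry": 0, "rz": 0}
  ]
}}

```text
t: 27.55
eef_pos: [0.4839, 0.3506, 0.1341]
ee_rot: [2.361, 2.072, -0.0]
force: [-0.2, -0.4, -0.4]
grip_width: 1.001
```

```bash
python3 -c "
from h import *
s=look('w5','gold',.028)
h=cv2.cvtColor(s['frame'],cv2.COLOR_RGB2HSV);m=cv2.inRange(h,*map(np.array,RNG['gold']))
for c in cv2.findContours(m,0,2)[0]:
  (u,v),r=cv2.minEnclosingCircle(c)
  if 20<r<60: print(u,v,r,plane(s,(u,v),.028,True))
"
```

```text
tcp [0.484  0.3506 0.1342] jaw [ 0.9916 -0.1297  0.0001]
[292, 163, 62, 65, 2163] [322.7577 196.2154] [0.4852 0.3532 0.028 ]
489.5 288.0 26.043333053588867 [0.6614 0.2217 0.028 ]
152.0 288.0 26.076908111572266 [0.2778 0.2715 0.028 ]
322.5094299316406 195.16981506347656 32.35873031616211 [0.4851 0.3542 0.028 ]
```

View pics/w5.png

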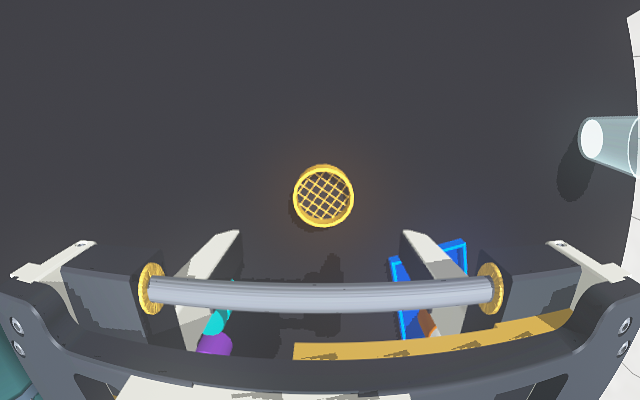

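Emit:
{"op": "move_arm", "data": {
  "rows": [
    {"hand": -1, "dx": 0.1, "dy": 0.25, "dz": -1.5, "rx": 0, "ry": 0, "rz": 0},
    {"hand": -1, "dx": 0, "dy": 0, "dz": -2.5, "rx": 0, "ry": 0, "rz": 0},
    {"hand": -1, "dx": 0, "dy": 0, "dz": -2.5, "rx": 0, "ry": 0, "rz": 0},
    {"hand": -1, "dx": 0, "dy": 0, "dz": -2.3, "rx": 0, "ry": 0, "rz": 0},
    {"hand": -1, "dx": 0, "dy": 0, "dz": -1.8, "rx": 0, "ry": 0, "rz": 0},
    {"hand": -1, "dx": 0, "dy": 0, "dz": -1, "rx": 0, "ry": 0, "rz": 0},
    {"hand": -1, "dx": 0, "dy": 0, "dz": -0.45, "rx": 0, "ry": 0, "rz": 0},
    {"hand": -1, "dx": 0, "dy": 0, "dz": 0, "rx": 0, "ry": 0, "rz": 0},
    {"hand": 0.8, "dx": 0, "dy": 0, "dz": 0, "rx": 0, "ry": 0, "rz": 0},
    {"hand": 0.8, "dx": 0, "dy": 0, "dz": 0, "rx": 0, "ry": 0, "rz": 0}
  ]
}}

```text
t: 28.6
eef_pos: [0.4851, 0.3543, 0.0146]
ee_rot: [2.36, 2.073, 0.002]
force: [-0.8, -0.1, -0.4]
grip_width: 0.874
```

Emit:
{"op": "move_arm", "data": {
  "rows": [
    {"hand": 0.8, "dx": 0, "dy": 0, "dz": 0, "rx": 0, "ry": 0, "rz": 0},
    {"hand": 0.8, "dx": 0, "dy": 0, "dz": 0, "rx": 0, "ry": 0, "rz": 0},
    {"hand": 0.8, "dx": 0, "dy": 0, "dz": 0, "rx": 0, "ry": 0, "rz": 0},
    {"hand": 0.8, "dx": 0, "dy": 0, "dz": 0, "rx": 0, "ry": 0, "rz": 0},
    {"hand": 0.8, "dx": 0, "dy": 0, "dz": 0, "rx": 0, "ry": 0, "rz": 0},
    {"hand": 0.8, "dx": 0, "dy": 0, "dz": 0, "rx": 0, "ry": 0, "rz": 0},
    {"hand": 0.8, "dx": 0, "dy": 0, "dz": 0, "rx": 0, "ry": 0, "rz": 0},
    {"hand": 0.8, "dx": 0, "dy": 0, "dz": 0.3, "rx": 0, "ry": 0, "rz": 0},
    {"hand": 0.8, "dx": 0, "dy": 0, "dz": 0.7, "rx": 0, "ry": 0, "rz": 0},
    {"hand": 0.8, "dx": 0, "dy": 0, "dz": 1.0, "rx": 0, "ry": 0, "rz": 0}
  ]
}}

```text
t: 29.6
eef_pos: [0.4843, 0.3538, 0.0338]
ee_rot: [-2.36, -2.073, 0.002]
force: [0.5, -0.4, -1.0]
grip_width: 0.602
```

Emit:
{"op": "move_arm", "data": {
  "rows": [
    {"hand": 0.8, "dx": 0, "dy": 0, "dz": 2.5, "rx": 0, "ry": 0, "rz": 0},
    {"hand": 0.8, "dx": 0.1, "dy": -0.5, "dz": 3, "rx": 0, "ry": 0, "rz": 0},
    {"hand": 0.8, "dx": 0.4, "dy": -2, "dz": 3, "rx": 0, "ry": 0, "rz": 0},
    {"hand": 0.8, "dx": 0.7, "dy": -3.5, "dz": 1.6, "rx": 0, "ry": 0, "rz": 0},
    {"hand": 0.8, "dx": 0.95, "dy": -4.5, "dz": 0, "rx": 0, "ry": 0, "rz": 0},
    {"hand": 0.8, "dx": 0.95, "dy": -4.5, "dz": 0, "rx": 0, "ry": 0, "rz": 0},
    {"hand": 0.8, "dx": 0.95, "dy": -4.5, "dz": 0, "rx": 0, "ry": 0, "rz": 0},
    {"hand": 0.8, "dx": 0.95, "dy": -4.5, "dz": 0, "rx": 0, "ry": 0, "rz": 0},
    {"hand": 0.8, "dx": 0.95, "dy": -4.5, "dz": 0, "rx": 0, "ry": 0, "rz": 0},
    {"hand": 0.8, "dx": 0.95, "dy": -4.5, "dz": 0, "rx": 0, "ry": 0, "rz": 0}
  ]
}}

```text
t: 30.6
eef_pos: [0.5537, 0.0222, 0.1357]
ee_rot: [2.359, 2.073, 0.001]
force: [1.2, 1.4, -1.3]
grip_width: 0.599
```

Emit:
{"op": "move_arm", "data": {
  "rows": [
    {"hand": 0.8, "dx": 0.95, "dy": -4.5, "dz": 0, "rx": 0, "ry": 0, "rz": 0},
    {"hand": 0.8, "dx": 0.95, "dy": -4.5, "dz": 0, "rx": 0, "ry": 0, "rz": 0},
    {"hand": 0.8, "dx": 0.95, "dy": -4.4, "dz": 0, "rx": 0, "ry": 0, "rz": 0},
    {"hand": 0.8, "dx": 0.8, "dy": -3.8, "dz": 0, "rx": 0, "ry": 0, "rz": 0},
    {"hand": 0.8, "dx": 0.6, "dy": -2.8, "dz": 0, "rx": 0, "ry": 0, "rz": 0},
    {"hand": 0.8, "dx": 0.4, "dy": -1.9, "dz": 0, "rx": 0, "ry": 0, "rz": 0},
    {"hand": 0.8, "dx": 0.25, "dy": -1.1, "dz": 0, "rx": 0, "ry": 0, "rz": 0},
    {"hand": 0.8, "dx": 0.1, "dy": -0.4, "dz": 0, "rx": 0, "ry": 0, "rz": 0},
    {"hand": 0.8, "dx": 0, "dy": 0, "dz": -1, "rx": 0, "ry": 0, "rz": 0},
    {"hand": 0.8, "dx": 0, "dy": 0, "dz": -2, "rx": 0, "ry": 0, "rz": 0}
  ]
}}

```text
t: 31.6
eef_pos: [0.6043, -0.2092, 0.1054]
ee_rot: [2.358, 2.073, 0.002]
force: [-0.1, 0.2, -1.5]
grip_width: 0.6
```

Emit:
{"op": "move_arm", "data": {
  "rows": [
    {"hand": 0.8, "dx": -0.05, "dy": -0.1, "dz": -2, "rx": 0, "ry": 0, "rz": 0},
    {"hand": 0.8, "dx": 0, "dy": 0, "dz": -2, "rx": 0, "ry": 0, "rz": 0},
    {"hand": 0.8, "dx": 0, "dy": 0, "dz": -1.8, "rx": 0, "ry": 0, "rz": 0},
    {"hand": 0.8, "dx": 0, "dy": 0, "dz": -1.2, "rx": 0, "ry": 0, "rz": 0},
    {"hand": 0.8, "dx": 0, "dy": 0, "dz": -0.7, "rx": 0, "ry": 0, "rz": 0},
    {"hand": 0.8, "dx": 0, "dy": 0, "dz": -0.4, "rx": 0, "ry": 0, "rz": 0},
    {"hand": 0.8, "dx": 0, "dy": 0, "dz": -0.2, "rx": 0, "ry": 0, "rz": 0},
    {"hand": 0.8, "dx": 0, "dy": 0, "dz": 0, "rx": 0, "ry": 0, "rz": 0},
    {"hand": 0.8, "dx": 0, "dy": 0, "dz": 0, "rx": 0, "ry": 0, "rz": 0},
    {"hand": 0.8, "dx": 0, "dy": 0, "dz": 0, "rx": 0, "ry": 0, "rz": 0}
  ]
}}

```text
t: 32.6
eef_pos: [0.6034, -0.2111, 0.0222]
ee_rot: [2.36, 2.073, 0.001]
force: [0.1, 0.9, -1.1]
grip_width: 0.605
```

Contact is expected near 0.018; lower 3.5 mm, release, then retreat.

Emit:
{"op": "move_arm", "data": {
  "rows": [
    {"hand": 0.8, "dx": 0, "dy": 0, "dz": -0.2, "rx": 0, "ry": 0, "rz": 0},
    {"hand": 0.8, "dx": 0, "dy": 0, "dz": -0.15, "rx": 0, "ry": 0, "rz": 0},
    {"hand": 0.8, "dx": 0, "dy": 0, "dz": 0, "rx": 0, "ry": 0, "rz": 0},
    {"hand": -0.4, "dx": 0, "dy": 0, "dz": 0, "rx": 0, "ry": 0, "rz": 0},
    {"hand": -0.6, "dx": 0, "dy": 0, "dz": 0, "rx": 0, "ry": 0, "rz": 0},
    {"hand": -1, "dx": 0, "dy": 0, "dz": 0, "rx": 0, "ry": 0, "rz": 0},
    {"hand": -1, "dx": 0, "dy": 0, "dz": 0, "rx": 0, "ry": 0, "rz": 0},
    {"hand": -1, "dx": 0, "dy": 0, "dz": 0, "rx": 0, "ry": 0, "rz": 0},
    {"hand": -1, "dx": 0, "dy": 0, "dz": 1, "rx": 0, "ry": 0, "rz": 0},
    {"hand": -1, "dx": 0, "dy": 0, "dz": 3, "rx": 0, "ry": 0, "rz": 0}
  ]
}}

```text
t: 33.6
eef_pos: [0.6018, -0.2105, 0.0564]
ee_rot: [-2.357, -2.071, 0.003]
force: [0.2, 0.7, 0.7]
grip_width: 0.998
```

Emit:
{"op": "move_arm", "data": {
  "rows": [
    {"hand": -1, "dx": 0, "dy": 0, "dz": 3.5, "rx": 0, "ry": 0, "rz": 0},
    {"hand": -1, "dx": 0, "dy": 0, "dz": 4, "rx": 0, "ry": 0, "rz": 0},
    {"hand": -1, "dx": 0, "dy": -1, "dz": 4, "rx": 0, "ry": 0, "rz": 0},
    {"hand": -1, "dx": 0, "dy": -3, "dz": 3, "rx": 0, "ry": 0, "rz": 0},
    {"hand": -1, "dx": 0, "dy": -4, "dz": 2, "rx": 0, "ry": 0, "rz": 0},
    {"hand": -1, "dx": 0, "dy": -4, "dz": 0, "rx": 0, "ry": 0, "rz": 0},
    {"hand": -1, "dx": 0, "dy": -4, "dz": 0, "rx": 0, "ry": 0, "rz": 0},
    {"hand": -1, "dx": 0, "dy": -3, "dz": 0, "rx": 0, "ry": 0, "rz": 0},
    {"hand": -1, "dx": 0, "dy": -2, "dz": 0, "rx": 0, "ry": 0, "rz": 0},
    {"hand": -1, "dx": 0, "dy": -1, "dz": 0, "rx": 0, "ry": 0, "rz": 0}
  ]
}}

```text
t: 34.6
eef_pos: [0.6029, -0.4323, 0.2233]
ee_rot: [-2.361, -2.072, 0.0]
force: [1.3, 0.6, -0.0]
grip_width: 1.0
```

```bash
python3 -c "
from h import *
from rig import vision,arm
look('w6',None,0)
for n in ('top','scene'):
  s=vision.snapshot(n);t=s['frame']
  f=t[100:320,100:560] if n=='top' else t[120:320,80:540]
  cv2.imwrite(f'pics/{n}6.png',cv2.resize(f,None,fx=1.73,fy=1.73,interpolation=cv2.INTER_CUBIC)[:,:,::-1])
  for c in ('red','green','grey','gold'):
    for st,ce,m in blobs(s,c,100):
      if 120<ce[1]<260 and 100<ce[0]<560: print(n,c,st,ce,plane(s,ce,.062 if c in('red','green') else .03)[:2])
"
```

```text
tcp [ 0.6029 -0.4327  0.2231] jaw [ 0.9916 -0.1297 -0.0002]
top red [384, 135, 18, 18, 262] [392.4084 143.5344] [ 0.6106 -0.1382]
top green [379, 217, 20, 20, 316] [388.9335 226.5759] [ 0.4352 -0.1317]
top grey [264, 135, 25, 26, 475] [276.5789 147.9663] [0.6048 0.1118]
top grey [230, 137, 20, 22, 325] [239.8677 147.6862] [0.6048 0.1933]
top grey [429, 220, 18, 16, 229] [438.0742 227.2795] [ 0.4352 -0.2411]
top gold [371, 125, 74, 50, 2445] [408.6757 150.4176] [ 0.6018 -0.1777]
top gold [209, 146, 18, 16, 203] [217.6798 153.4877] [0.5914 0.2423]
scene red [221, 230, 20, 21, 334] [230.7515 240.0838] [ 0.6136 -0.1388]
scene green [244, 167, 20, 18, 283] [253.8905 175.3428] [ 0.4398 -0.1306]
scene grey [200, 170, 16, 22, 252] [207.9008 180.4603] [ 0.4421 -0.24  ]
scene grey [385, 244, 22, 22, 394] [395.434  254.3249] [0.5807 0.1885]
scene gold [246, 179, 20, 20, 244] [256.4918 190.3156] [ 0.4553 -0.1246]
scene gold [173, 224, 85, 55, 2634] [214.3238 251.6659] [ 0.6254 -0.1746]
```

View pics/top6.png

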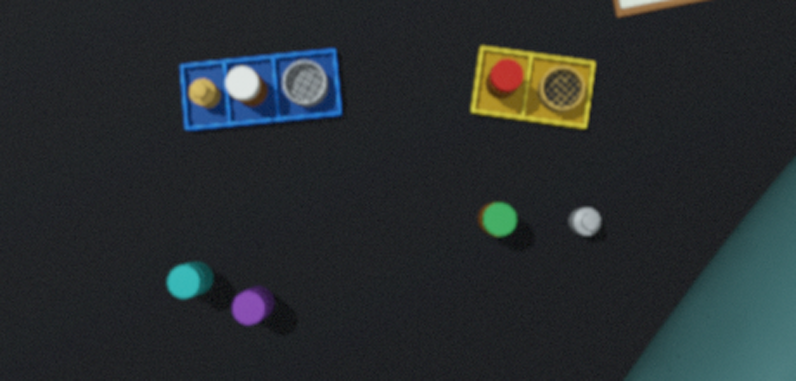

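View pics/scene6.png

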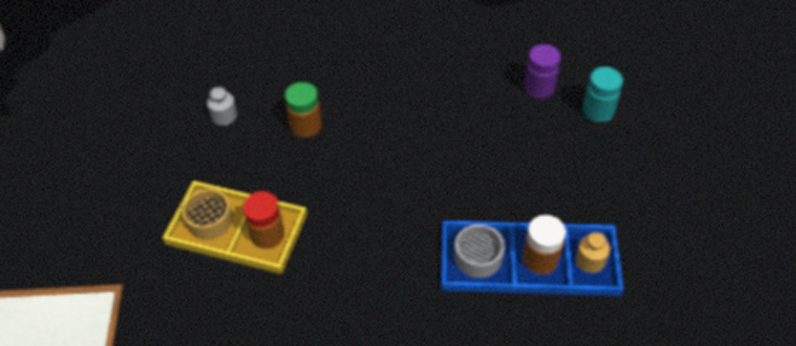

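View pics/w6.png

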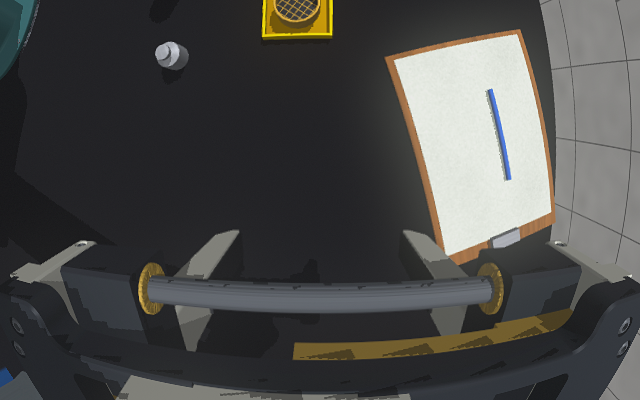

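```bash
python3 -c "
from rig import job,arm
o=arm.get_obs();print(o['t'],abs(o['qvel']).max(),o['grip_width']);print(job.close_job())"
```

```text
34.75 0.015549141684415561 0.9978119938373076
the job is handed in; nothing more can be done
None
```

I made up both kits and handed the job in at 34.75 s on the robot's clock, with the gripper open and clear of everything; no verdict comes back.

- **Blue tray:** the steel sieve is in the wide bay, the white-capped jar in the middle bay and the brass weight in the small end bay.
- **Yellow tray:** the brass sieve is in the wide bay and the red-capped jar in the bay beside it.
- **Last checks:** the final top and scene pictures show all five standing upright in their bays. In the top view the red jar, steel sieve and brass weight measured 2–4 mm from their bay centres. I checked the white jar and brass sieve by eye and by where the arm released them.
- **Left alone:** the green-capped jar and the steel weight show at the same pixels as at the start, to about 0.1 px. The purple and turquoise look-alikes were not moved.
- **Disagreement:** the two cameras differed by 1–6 mm in x when I first measured the stock. I settled each thing's position with a wrist-camera look before gripping, and no check failed.

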